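# Find the tin with the padlock by its weight

## Robot

A 6-joint arm with a two-finger parallel gripper is mounted at the origin on the work surface. World frame = base frame: x ahead of the robot, y to its left, z up, the work surface at z = 0. Lengths are in m, angles in rad, forces in N, time in s.
With the tool pointing down it reaches from about 0.225 to 0.875 m from the base axis. Payload 3.4 kg.
Tool frame: the origin (TCP) lies at the centre of the arm's flange, where the gripper is bolted on; the fingertips stand 173 mm ahead of it and the grasp point (between the pads) lies 155 mm ahead of it; z points along the fingers, y is the line along which they close (so a half turn about z gives the same grasp; the last joint's range is limited). The gripper opens to 85 mm and grips with 20 to 120 N. Pads are 22 mm wide; open, the fingers measure 114 mm over their backs; the gripper's body (76 mm by 85 mm) begins 54 mm behind the grasp point. The pads swing forward as they close: fully open they stand 13 mm farther back than shut.
Start: joints at [-1.437, 0.276, 1.505, -0, 1.361, -0.121], TCP at [0.145, -0.556, 0.405] pointing down, gripper open.
Joint ranges: [-2.89, 2.89], [-0.75, 2.08], [0.22, 2.7], [-1.18, 4.32], [0.11, 2.71], [-2.7, 2.7]. Speed limits (rad/s): [2.57, 2.57, 3.14, 3.14, 3.14, 3.14].

## Interface

Orientations are given as a unit quaternion [x, y, z, w].
In Python, from cell import env gives the robot as it stands. The module is installed in compiled form; this text tells all that it offers.
- The arm moves only by the shell command python3 -m inch 'ROWS'. ROWS is text: rows parted by semicolons, each of 5 numbers parted by spaces: the gripper command: -1 is fully open, 1 is shut, values between are in proportion, then the shift along the tool's x, y, z in cm, then the turn about the tool's z in rad. A call has 1 to 12 rows; each row shifts and turns the commanded pose from where the row before left it, along the tool's axes as they then stand; what a row does not reach is not made up. A row lasts 1/12 s, in which the tool goes at most 41.7 mm and 7.16 degrees, less where a joint would pass 70% of its speed; a pose out of reach is approached as far as the arm can. A call is refused whole if a number of a shift passes 4.17 or a number of a turn 0.125, either way. A call with a gripper value outside its range is refused whole. The fingers move at their own pace and stop on an object; the grip force is fixed at half the most. Time passes only in rows, so rows that do not move let the fingers close. It gives the time, the measured TCP pose, the force, the opening and the grip force at its end, in the units of the state.
- env.sense(): the state, without advancing time (a new reading comes with each control period).
- env.read_camera(name): name is "scene" or "top"; returns the picture (480x640x3 uint8, red, green, blue); there is no depth.
- env.camera_params(name): a dict with "fx", "fy", "cx", "cy" (pixels), "world_to_cam" (4x4, takes a point from world to camera coordinates). Camera axes: x right, y down, z forward; pixel columns grow to the right and rows downward; lengths in m; the calibration is good to about 2 mm. A picture is of the moment at which its call begins. camera_params takes no time and is no camera call.
- env.finish_job(): hands the job in; it is judged then, once.
Trained networks look in the newest picture that a camera, given by its name, has taken for a name from the list of things; names that differ only in an ending like _2 or _b are one class to them, and where a whole thing is asked for, a point or a joint stands for the part that bears it (a point fixed in the world has none). Each returns a list of dicts, best first, with "score" (0 to 1); they miss things now and then, are a little off and sometimes report something else, mostly with a low value. They report only what shows in the picture. A call takes as long as a camera call.
- env.spot_in(camera, target): "extent" ([centre column, centre row, width, height] in pixels, round what is visible of it).
The state is a dict: "time": time; "qpos": joint angles; "qd": joint speeds; "joint_efforts": joint torques, N m; "ee_pos": TCP position; "tcp_rot": TCP orientation; "ft_force": force on the tool from outside, world axes, zero at the start; "ft_torque": the same for the moment, N m; "opening": finger opening in m; "grip_force": force on a finger pad.
Only numpy, scipy, OpenCV 4.12 (cv2) and the standard library are available. Lean on these libraries where they do the work, as an engineer would, in place of code of your own. Each camera call takes 0.05 s, during which the arm holds its last target. There are 200 camera calls.

## Task

One of the three identical closed tins on the tray holds the heavy brass padlock for the cellar store. Heft them one at a time, going from left to right as seen from the robot (lift each a few centimetres clear of the tray, feel its weight, and set it back upright on the tray without dropping it before lifting the next), and then hold the heaviest one up, upright, gripped still in mid-air with its underside at least 10 cm above the tray, for the flatmate to take: finish while holding it. The other two tins must be left standing on the tray, and the jar, cup, bowl and remote control left where they are.

Things in the scene. Friction and masses are not known exactly. Their poses are not given: they have to be found in the camera images.
- tin_left_center (a point): centre, half-way up, of the leftmost (+y) of three identical closed square tins of bare metal, upright in a row on the tray; 58 x 58 mm, 84 mm tall, lid fixed; z up, x and y square to its flat sides. Something lies inside: the heaviest tin weighs about 0.6 kg, the others under 0.35 kg; which is which changes every time and can only be felt
- tin_middle_center (a point): centre, half-way up, of the middle one of three identical closed square tins of bare metal, upright in a row on the tray; 58 x 58 mm, 84 mm tall, lid fixed; z up, x and y square to its flat sides. Something lies inside: the heaviest tin weighs about 0.6 kg, the others under 0.35 kg; which is which changes every time and can only be felt
- tin_right_center (a point): centre, half-way up, of the rightmost (-y) of three identical closed square tins of bare metal, upright in a row on the tray; 58 x 58 mm, 84 mm tall, lid fixed; z up, x and y square to its flat sides. Something lies inside: the heaviest tin weighs about 0.6 kg, the others under 0.35 kg; which is which changes every time and can only be felt
- tray: light-wood tray fixed to the table, 160 mm (its x) by 420 mm (its y, along the row of tins), rim 6 mm wide; origin at the centre of its underside, floor 8 mm and rim 14 mm above the table. The tins stand on its floor about 125 mm apart, so their centres are 50 mm above the table
- jar: bystander: empty glass jar with aluminium lid, 76 mm across, 120 mm tall, beyond the tray; origin at the centre of its underside
- cup: bystander: matte blue ceramic espresso cup with handle, 64 mm across, 58 mm tall, beyond the tray; origin at the centre of its underside
- bowl: bystander: light-wood bowl, 130 mm across, 55 mm tall, to the right of the tray; origin at the centre of its underside
- remote: bystander: white plastic remote control lying flat, 170 x 44 x 18 mm (its x is its length), to the left of the tray; origin at the centre of its underside

How it is judged:
On the way, in this order (a step that is already met when the one before it is completed fails the run):
1. the left tin is lifted at least 15 mm clear of the tray in the fingers while the other two stand on the tray (height (world z) of tin_left_center above 0.065 m and contact force between the fingers and tin_left above 0.5 N and contact force between tin_left and tray below 0.05 N and z of each of tin_middle_center, tin_right_center in the frame of tray below 0.056 m and angle between each of tin_middle_center, tin_right_center's own z axis and vertical below 0.1 rad), for 0.2 s.
2. the middle tin is lifted at least 15 mm clear of the tray in the fingers while the other two stand on the tray (height (world z) of tin_middle_center above 0.065 m and contact force between the fingers and tin_middle above 0.5 N and contact force between tin_middle and tray below 0.05 N and z of each of tin_left_center, tin_right_center in the frame of tray below 0.056 m and angle between each of tin_left_center, tin_right_center's own z axis and vertical below 0.1 rad), for 0.2 s.
3. the right tin is lifted at least 15 mm clear of the tray in the fingers while the other two stand on the tray (height (world z) of tin_right_center above 0.065 m and contact force between the fingers and tin_right above 0.5 N and contact force between tin_right and tray below 0.05 N and z of each of tin_left_center, tin_middle_center in the frame of tray below 0.056 m and angle between each of tin_left_center, tin_middle_center's own z axis and vertical below 0.1 rad), for 0.2 s.
At the end, for the whole second after the job is handed in: Heaviest tin gripped in mid-air, still (under 0.05 m/s), upright within 0.3 rad, centre over 0.14 m above the table; the other two at rest, upright (0.08 rad) on the tray floor, untouched by the fingers, each pressing on it with 0.8 to 4.4 N (so neither is the heaviest) (((height (world z) of tin_left_center above 0.14 m and contact force between the fingers and tin_left above 1 N and contact force between tin_left and tray below 0.05 N and angle between tin_left_center's own z axis and vertical below 0.3 rad and linear speed of tin_left below 0.05 m/s and contact force between tin_middle and tray between 0.8 and 4.4 N and contact force between the fingers and tin_middle below 0.1 N and angle between each of tin_middle_center, tin_right_center's own z axis and vertical below 0.08 rad and z of each of tin_middle_center, tin_right_center in the frame of tray below 0.056 m and linear speed of each of tin_middle, tin_right below 0.03 m/s and contact force between tin_right and tray between 0.8 and 4.4 N and contact force between the fingers and tin_right below 0.1 N) or (height (world z) of tin_middle_center above 0.14 m and contact force between the fingers and tin_middle above 1 N and contact force between tin_middle and tray below 0.05 N and angle between tin_middle_center's own z axis and vertical below 0.3 rad and linear speed of tin_middle below 0.05 m/s and contact force between tin_left and tray between 0.8 and 4.4 N and contact force between the fingers and tin_left below 0.1 N and angle between each of tin_left_center, tin_right_center's own z axis and vertical below 0.08 rad and z of each of tin_left_center, tin_right_center in the frame of tray below 0.056 m and linear speed of each of tin_left, tin_right below 0.03 m/s and contact force between tin_right and tray between 0.8 and 4.4 N and contact force between the fingers and tin_right below 0.1 N) or (height (world z) of tin_right_center above 0.14 m and contact force between the fingers and tin_right above 1 N and contact force between tin_right and tray below 0.05 N and angle between tin_right_center's own z axis and vertical below 0.3 rad and linear speed of tin_right below 0.05 m/s and contact force between tin_left and tray between 0.8 and 4.4 N and contact force between the fingers and tin_left below 0.1 N and angle between each of tin_left_center, tin_middle_center's own z axis and vertical below 0.08 rad and z of each of tin_left_center, tin_middle_center in the frame of tray below 0.056 m and linear speed of each of tin_left, tin_middle below 0.03 m/s and contact force between tin_middle and tray between 0.8 and 4.4 N and contact force between the fingers and tin_middle below 0.1 N))); the arm keeps its last pose, push and grip.
It fails at once if the jar, cup, bowl or remote control is shifted by more than 30 mm (distance of any of jar, cup, bowl, remote from where it was at the start of the episode above 0.03 m).
It fails at once if a tin is dropped (moves faster than 0.6 m/s out of the fingers) ((linear speed of tin_left above 0.6 m/s and contact force between the fingers and tin_left below 0.05 N) or (linear speed of tin_middle above 0.6 m/s and contact force between the fingers and tin_middle below 0.05 N) or (linear speed of tin_right above 0.6 m/s and contact force between the fingers and tin_right below 0.05 N)).
It also fails if it takes over 62 s, if anything falls off the work surface, if the arm or the gripper's body presses on something with over 40 N, if the wrist force passes 120 N, or if a joint passes its speed limit or range.

## Working session

There is one attempt and no reset: what is moved stays moved. The work goes in short steps, Python scripts to look and compute and a shell command to move; the robot and the scene stay as the last step left them, time stands still between calls to the robot, and variables do not carry over. Pictures are saved under pics/ and viewed, at most 10 in all, crops included, and the job is handed in when it is done.

```bash
mkdir -p pics; python3 - <<'E'
from cell import env
import cv2,numpy as np
for c in("top","scene"):
    im=env.read_camera(c);cv2.imwrite(f"pics/{c}0.png",im[:,:,::-1])
    p=env.camera_params(c);print(c,p["fx"],p["fy"],p["cx"],p["cy"],np.round(p["world_to_cam"],4).tolist())
    for t in("tin_left_center","tray","jar","cup","bowl","remote"):
        print(t,[(round(d["score"],2),np.round(d["extent"],1).tolist()) for d in env.spot_in(c,t)])
s=env.sense()
for k in s:print(k,np.round(s[k],4).tolist())
E
```

```text
top 452.843434723883 452.843434723883 321.5848168163928 238.3899789330029 [[0.0002, -1.0, 0.0072, -0.0036], [-0.9987, -0.0006, -0.0516, 0.6074], [0.0516, -0.0071, -0.9986, 1.2889], [0.0, 0.0, 0.0, 1.0]]
tin_left_center [(0.93, [270.6, 289.9, 26.5, 26.1]), (0.58, [271.2, 177.3, 33.7, 22.5]), (0.21, [480.4, 272.8, 43.0, 43.6])]
tray [(0.95, [315.6, 276.3, 147.3, 71.4])]
jar [(0.56, [379.2, 177.8, 28.7, 31.6]), (0.4, [317.9, 276.9, 23.1, 28.5])]
cup [(0.74, [270.6, 177.9, 34.4, 22.5])]
bowl [(0.82, [479.9, 274.3, 48.0, 47.8])]
remote [(0.66, [163.8, 289.9, 23.6, 59.1]), (0.43, [376.9, 176.9, 28.2, 31.1])]
scene 565.8875975082984 565.8875975082984 327.74913071260977 240.78944796091693 [[0.4888, 0.8724, 0.0035, -0.3053], [0.7411, -0.4132, -0.5292, -0.389], [-0.4602, 0.2612, -0.8485, 1.6743], [0.0, 0.0, 0.0, 1.0]]
tin_left_center [(0.6, [346.9, 192.6, 29.3, 39.4])]
tray [(0.59, [305.4, 235.2, 169.2, 127.5])]
jar [(0.68, [308.7, 223.2, 30.8, 44.8]), (0.65, [299.1, 345.6, 37.5, 50.5])]
cup [(0.82, [410.6, 293.8, 30.8, 35.6])]
bowl [(0.7, [129.9, 307.3, 59.0, 51.6])]
remote [(0.86, [441.9, 154.6, 54.7, 44.5])]
time 0.7
qpos [-1.437, 0.2758, 1.5049, 0.0, 1.3607, -0.121]
qd [0.0005, -0.0019, -0.0003, -0.0005, 0.0002, 0.0005]
joint_efforts [-0.0015, -41.6511, -24.6051, -0.0, -0.0, -0.0]
ee_pos [0.1449, -0.5564, 0.4048]
tcp_rot [0.9919, 0.127, 0.0, 0.0001]
ft_force [-0.597, 0.4881, -0.2233]
ft_torque [-0.002, 0.0012, 0.0234]
grip_force 0.0
opening 0.0854
```

View pics.

```bash
python3 - <<'E'
import cv2
a=cv2.imread("pics/top0.png")[140:340,130:530];cv2.imwrite("pics/topc.png",cv2.resize(a,(800,400),interpolation=cv2.INTER_CUBIC))
a=cv2.imread("pics/scene0.png")[120:380,90:490];cv2.imwrite("pics/scenec.png",cv2.resize(a,(800,520),interpolation=cv2.INTER_CUBIC))
E
```

```text
(no output)
```

View pics/topc.png

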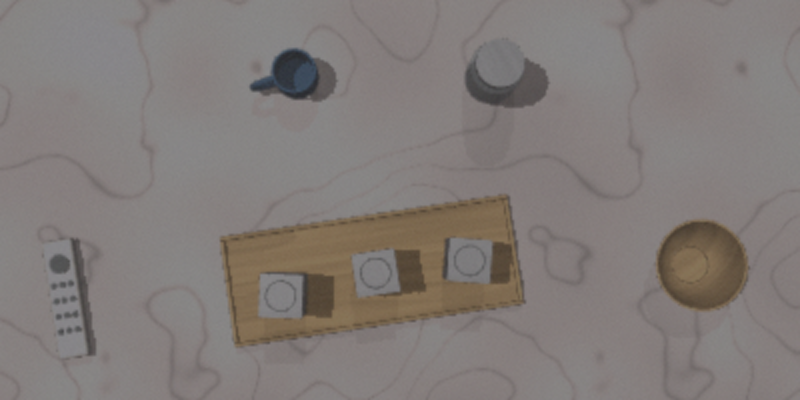

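View pics/scenec.png

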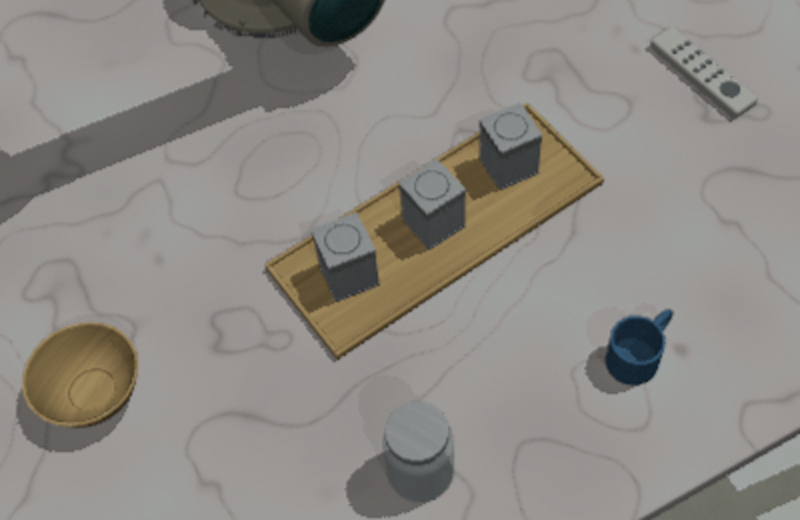

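```bash
cat > h.py <<'E'
from cell import env
import cv2,numpy as np
def H(c,z):
    p=env.camera_params(c);K=np.array([[p["fx"],0,p["cx"]],[0,p["fy"],p["cy"]],[0,0,1]])
    M=K@np.array(p["world_to_cam"])[:3]
    return np.c_[M[:,0],M[:,1],M[:,2]*z+M[:,3]]   # (x,y,1)->px
def world(c,px,z):
    w=np.linalg.solve(H(c,z),[*px,1]);return w[:2]/w[2]
def rect(c,im,z,ctr,half=.05,s=4000):
    n=int(2*half*s)   # image up=+x, left=+y
    A=np.array([[0,-1/s,ctr[0]+half],[-1/s,0,ctr[1]+half],[0,0,1]])
    return cv2.warpPerspective(im,H(c,z)@A,(n,n),flags=cv2.INTER_CUBIC|cv2.WARP_INVERSE_MAP)
E
cat > m.py <<'E'
from h import *
im={c:cv2.imread(f"pics/{c}0.png") for c in("top","scene")}
px=[(270.5,288),(318,276.5),(365,270.5)]
rows=[]
for c in im:
    r=[]
    for p in px:
        w=world("top",p,.092);a=rect(c,im[c],.092,w);r.append(a)
        g=cv2.cvtColor(a,cv2.COLOR_BGR2HSV)
        m=((g[:,:,1]<45)&(g[:,:,2]>125)).astype(np.uint8)
        print(c,np.round(w,4),a[200,200])
    rows.append(np.hstack(r))
o=cv2.resize(np.vstack(rows),(800,534))
for i in range(3):
    for j in range(2):cv2.circle(o,(133+266*i,133+267*j),2,(0,0,255),-1)
cv2.imwrite("pics/rect.png",o)
for n,q,z in(("jar",(379.2,177.8),.06),("bowl",(480,274.3),.05),("remote",(163.8,289.9),.018),("cup",(271,178),.05)):print(n,world("top",q,z).round(3))
E
python3 m.py
```

```text
top [0.4695 0.1349] [131 130 130]
top [0.5004 0.0069] [126 125 128]
top [ 0.5166 -0.1202] [125 124 124]
scene [0.4695 0.1349] [140 139 135]
scene [0.5004 0.0069] [141 140 135]
scene [ 0.5166 -0.1202] [140 139 135]
jar [ 0.775 -0.165]
bowl [ 0.505 -0.447]
remote [0.46  0.447]
cup [0.776 0.14 ]
```

View pics/rect.png

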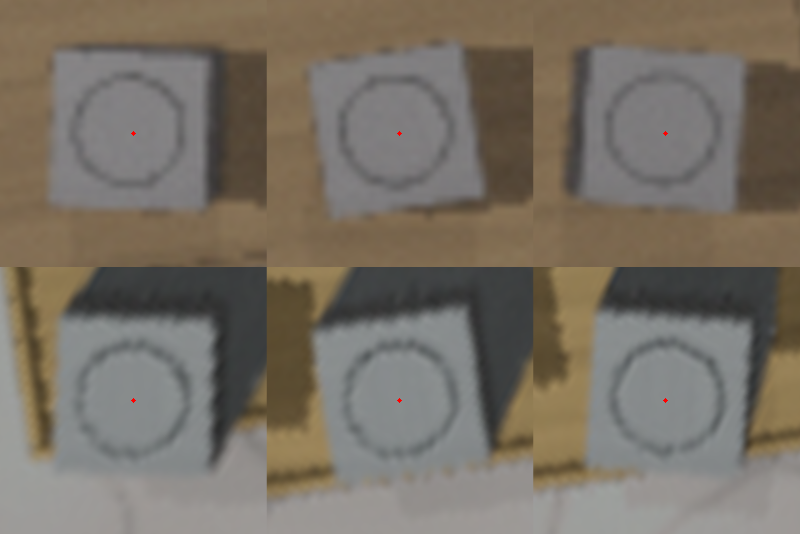

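The top view shows three tins with lids at about px (270,288), (318,276) and (365,270). Tin yaws are about -1.4°, +8.8° and -3°. Both cameras agree on position to about 2 mm, so I'm moving above the left tin now.

```bash
python3 -m inch '-1 0 0 3 0.093; -1 0 0 3 0.093; -1 0 0 3 0.093; -1 0.8 -1.75 0 0; -1 1.55 -3.5 0 0; -1 1.55 -3.5 0 0; -1 1.55 -3.5 0 0; -1 1.55 -3.5 0 0; -1 1.55 -3.5 0 0; -1 1.55 -3.5 0 0; -1 1.55 -3.5 0 0; -1 1.55 -3.5 0 0'
python3 -m inch '-1 1.55 -3.5 0 0; -1 1.55 -3.5 0 0; -1 1.55 -3.5 0 0; -1 1.55 -3.5 0 0; -1 1.55 -3.5 0 0; -1 1.55 -3.5 0 0; -1 1.55 -3.5 0 0; -1 1.55 -3.5 0 0; -1 1.55 -3.5 0 0; -1 1.55 -3.5 0 0; -1 0.8 -1.75 0 0; -1 0 0 0 0'
cat > go.py <<'E'
import sys,numpy as np
from h import env
from scipy.spatial.transform import Rotation as R
x,y,z,yaw=map(float,sys.argv[1:5])
s=env.sense();r=R.from_quat(s["tcp_rot"]);m=r.as_matrix()
d=m.T@(np.array([x,y,z])-s["ee_pos"])*100
print("t",round(float(s["time"]),2),"pos",np.round(s["ee_pos"],4),"tilt",round(float(np.arccos(-m[2,2])),4),"go cm",d.round(2),"turn",round(float(np.arctan2(m[1,0],m[0,0])-yaw),3),"open",np.round(s["opening"],4),"F",np.round(s["ft_force"],2))
E
python3 go.py .4705 .136 .215 -.024
```

```text
time: 1.7
ee_pos: [0.2844, -0.2606, 0.315]
tcp_rot: [1.0, -0.013, 0.0, 0.0]
ft_force: [1.0, -0.2, -0.4]
opening: 0.0852
grip_force: 0.0
time: 2.7
ee_pos: [0.4578, 0.1044, 0.315]
tcp_rot: [1.0, -0.01, 0.001, -0.001]
ft_force: [-0.5, 0.2, -1.6]
opening: 0.0856
grip_force: 0.0
t 2.7 pos [0.4578 0.1044 0.315 ] tilt 0.0033 go cm [ 1.18 -3.17 10.  ] turn 0.004 open 0.0856 F [-0.53  0.21 -1.6 ]
```

```bash
python3 -m inch '-1 0.4 -1.05 0 0; -1 0.4 -1.05 0 0; -1 0.4 -1.05 1 0; -1 0 0 1 0; -1 0 0 0 0; -1 0 0 0 0'
python3 go.py .4705 .136 .215 -.024
python3 - <<'E'
from h import *
for c in("top","scene"):cv2.imwrite(f"pics/{c}1.png",env.read_camera(c)[:,:,::-1])
a=cv2.imread("pics/top1.png")[220:340,190:350];b=cv2.imread("pics/scene1.png")[120:240,270:430]
cv2.imwrite("pics/v1.png",np.hstack([cv2.resize(a,(400,300)),cv2.resize(b,(400,300))]))
E
```

```text
time: 3.2
ee_pos: [0.4683, 0.1322, 0.2938]
tcp_rot: [1.0, -0.012, -0.001, 0.0]
ft_force: [0.0, 0.9, 0.6]
opening: 0.0853
grip_force: 0.0
t 3.2 pos [0.4683 0.1322 0.2938] tilt 0.0023 go cm [ 0.23 -0.39  7.88] turn -0.001 open 0.0853 F [0.03 0.92 0.57]
```

View pics/v1.png

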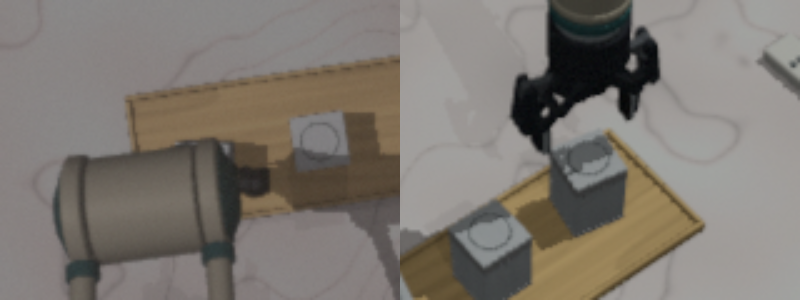

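The gripper stands over the left tin with a finger on either side (scene crop about (585,150)). Descending and gripping.

```bash
python3 -m inch '-1 0.2 -0.4 0 0; -1 0 0 1.5 0; -1 0 0 2 0; -1 0 0 2 0; -1 0 0 1.5 0; -1 0 0 0.8 0; -1 0 0 0 0; -1 0 0 0 0'
python3 go.py .4705 .136 .215 -.024
python3 -m inch '1 0 0 0 0; 1 0 0 0 0; 1 0 0 0 0; 1 0 0 0 0; 1 0 0 0 0; 1 0 0 0 0; 1 0 0 0 0; 1 0 0 0 0; 1 0 0 0 0'
python3 go.py .4705 .136 .215 -.024
```

```text
time: 3.97
ee_pos: [0.4712, 0.1364, 0.2169]
tcp_rot: [1.0, -0.012, 0.0, -0.0]
ft_force: [-0.4, 0.0, 0.3]
opening: 0.0857
grip_force: 0.0
t 3.97 pos [0.4712 0.1364 0.2169] tilt 0.0003 go cm [-0.06  0.04  0.19] turn -0.0 open 0.0857 F [-0.45  0.    0.3 ]
time: 4.72
ee_pos: [0.4715, 0.1364, 0.2179]
tcp_rot: [1.0, -0.012, 0.001, -0.0]
ft_force: [0.9, -1.0, 6.5]
opening: 0.0576
grip_force: 64.8
t 4.72 pos [0.4715 0.1364 0.2179] tilt 0.0029 go cm [-0.1   0.04  0.29] turn -0.0 open 0.0576 F [ 0.9  -0.99  6.52]
```

```bash
cat > w.py <<'E'
from h import *
f=[];j=[]
for i in range(6):
    env.read_camera("top");s=env.sense();f.append(s["ft_force"]);j.append(s["joint_efforts"][1:3])
print("t",s["time"],"F",np.mean(f,0).round(2),"sd",np.std(f,0).round(2),"grip",np.round(s["grip_force"],1),"open",np.round(s["opening"],4),"z",np.round(s["ee_pos"],4),"tq",np.round(s["ft_torque"],2))
E
python3 -m inch '1 0 0 -0.5 0; 1 0 0 -1 0; 1 0 0 -1 0; 1 0 0 -1 0; 1 0 0 -0.5 0; 1 0 0 0 0; 1 0 0 0 0; 1 0 0 0 0; 1 0 0 0 0; 1 0 0 0 0; 1 0 0 0 0; 1 0 0 0 0' && python3 w.py
```

```text
time: 5.72
ee_pos: [0.4707, 0.1363, 0.2564]
tcp_rot: [1.0, -0.012, -0.0, 0.0]
ft_force: [0.3, 0.2, -1.7]
opening: 0.0574
grip_force: 64.4
t 6.0167 F [-0.35 -0.16 -2.78] sd [0.44 0.58 0.43] grip 64.4 open 0.0576 z [0.4708 0.1364 0.2567] tq [-0.06  0.   -0.01]
```

```bash
python3 -m inch '1 0 0 0.8 0; 1 0 0 1 0; 1 0 0 1 0; 1 0 0 0.6 0; 1 0 0 0.3 0; 1 0 0 0.1 0; 1 0 0 0.1 0; 1 0 0 0 0; 1 0 0 0 0'
python3 -m inch '-1 0 0 0 0; -1 0 0 0 0; -1 0 0 0 0; -1 0 0 0 0; -1 0 0 0 0; -1 0 0 0 0; -1 0 0 0 0; -1 0 0 0 0'
python3 -m inch '-1 0 0 -1 0; -1 0 0 -2.5 0; -1 0 0 -3 0; -1 0 0 -2 0; -1 0 0 0 0; -1 0 0 0 0'
python3 go.py .501 .0075 .29 .15
python3 - <<'E'
from h import *
im=env.read_camera("scene")[:,:,::-1];cv2.imwrite("pics/s2.png",cv2.resize(im[110:290,220:460],(640,480)))
E
```

```text
time: 6.77
ee_pos: [0.4712, 0.1364, 0.218]
tcp_rot: [1.0, -0.012, 0.001, -0.0]
ft_force: [1.1, -0.4, -2.5]
opening: 0.0572
grip_force: 64.6
time: 7.43
ee_pos: [0.4708, 0.1363, 0.2177]
tcp_rot: [1.0, -0.012, 0.0, 0.0]
ft_force: [0.5, -0.1, -0.7]
opening: 0.0852
grip_force: 0.0
time: 7.93
ee_pos: [0.4711, 0.1364, 0.3037]
tcp_rot: [1.0, -0.012, 0.001, -0.0]
ft_force: [-0.9, -0.2, -0.5]
opening: 0.0853
grip_force: 0.0
t 7.93 pos [0.4711 0.1364 0.3037] tilt 0.0028 go cm [ 3.3  12.81  1.37] turn -0.174 open 0.0853 F [-0.92 -0.24 -0.46]
```

View pics/s2.png

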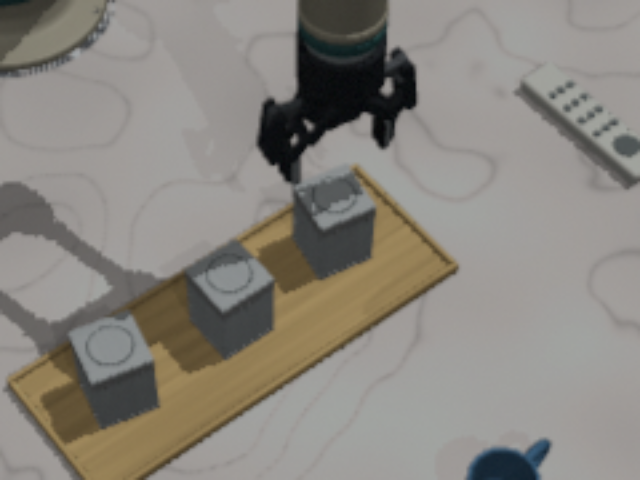

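The left tin stands upright where it was (crop (335,225)), and the other two are undisturbed. On to the middle tin.

```bash
python3 -m inch '-1 0.4 1.5 0 0; -1 0.75 2.9 0 0; -1 0.75 2.9 0 0; -1 0.75 2.9 0 0; -1 0.65 2.6 0 0; -1 0 0 0.4 -0.087; -1 0 0 0.4 -0.087; -1 0 0 0 0; -1 0 0 0 0'
python3 go.py .501 .0075 .217 .15
```

```text
time: 8.73
ee_pos: [0.5001, 0.0075, 0.2931]
tcp_rot: [0.997, 0.074, -0.002, -0.0]
ft_force: [0.4, -0.5, 0.6]
opening: 0.0856
grip_force: 0.0
t 8.73 pos [0.5001 0.0075 0.2931] tilt 0.0037 go cm [0.12 0.02 7.61] turn -0.003 open 0.0856 F [ 0.4  -0.48  0.63]
```

```bash
python3 -m inch '-1 0.1 0 1 0; -1 0 0 2 0; -1 0 0 2 0; -1 0 0 1.6 0; -1 0 0 1 0; -1 0 0 0 0; -1 0 0 0 0'
python3 -m inch '1 0 0 0 0; 1 0 0 0 0; 1 0 0 0 0; 1 0 0 0 0; 1 0 0 0 0; 1 0 0 0 0; 1 0 0 0 0; 1 0 0 0 0; 1 0 0 0 0'
python3 -m inch '1 0 0 -0.5 0; 1 0 0 -1 0; 1 0 0 -1 0; 1 0 0 -1 0; 1 0 0 -0.5 0; 1 0 0 0 0; 1 0 0 0 0; 1 0 0 0 0; 1 0 0 0 0; 1 0 0 0 0; 1 0 0 0 0; 1 0 0 0 0' && python3 w.py
```

```text
time: 9.32
ee_pos: [0.5014, 0.0082, 0.2178]
tcp_rot: [0.997, 0.075, -0.001, -0.0]
ft_force: [-0.1, -0.6, -0.1]
opening: 0.0855
grip_force: 0.0
time: 10.07
ee_pos: [0.5021, 0.0078, 0.2196]
tcp_rot: [0.997, 0.075, 0.001, 0.0]
ft_force: [-0.4, 2.1, 5.7]
opening: 0.0571
grip_force: 65.8
time: 11.07
ee_pos: [0.5016, 0.0077, 0.2584]
tcp_rot: [0.997, 0.075, -0.0, -0.0]
ft_force: [-0.0, -0.4, -7.0]
opening: 0.0573
grip_force: 65.4
t 11.3667 F [ 0.15  0.16 -5.97] sd [0.35 0.56 0.39] grip 65.4 open 0.0575 z [0.5017 0.0077 0.2587] tq [-0.08  0.01  0.03]
```

The middle tin weighs about 6 N, so it is very likely the padlock. I'm setting it back and going to the right tin.

```bash
python3 -m inch '1 0 0 0.8 0; 1 0 0 1 0; 1 0 0 1 0; 1 0 0 0.6 0; 1 0 0 0.3 0; 1 0 0 0.1 0; 1 0 0 0.1 0; 1 0 0 0 0; 1 0 0 0 0'
python3 -m inch '-1 0 0 0 0; -1 0 0 0 0; -1 0 0 0 0; -1 0 0 0 0; -1 0 0 0 0; -1 0 0 0 0; -1 0 0 0 0; -1 0 0 0 0'
python3 -m inch '-1 0 0 -1 0; -1 0 0 -2.5 0; -1 0 0 -3 0; -1 0 0 -2 0; -1 0 0 0 0.1; -1 0 0 0 0.105; -1 0 0 0 0; -1 0 0 0 0'
python3 go.py .5166 -.1202 .29 -.055
```

```text
time: 12.12
ee_pos: [0.502, 0.0077, 0.2201]
tcp_rot: [0.997, 0.075, 0.001, 0.0]
ft_force: [0.5, 0.2, -7.4]
opening: 0.0572
grip_force: 65.6
time: 12.78
ee_pos: [0.5017, 0.0077, 0.2197]
tcp_rot: [0.997, 0.075, 0.0, 0.0]
ft_force: [0.3, -0.7, 0.8]
opening: 0.0856
grip_force: 0.0
time: 13.45
ee_pos: [0.5015, 0.0078, 0.3046]
tcp_rot: [1.0, -0.026, -0.0, 0.0]
ft_force: [-0.6, 0.2, -0.3]
opening: 0.0858
grip_force: 0.0
t 13.45 pos [0.5015 0.0078 0.3046] tilt 0.0002 go cm [ 2.18 12.7   1.46] turn 0.002 open 0.0858 F [-0.6   0.17 -0.32]
```

```bash
python3 -m inch '-1 0.3 1.5 0 0; -1 0.5 2.9 0 0; -1 0.5 2.9 0 0; -1 0.5 2.9 0.3 0; -1 0.4 2.5 0.5 0; -1 0 0 0 0; -1 0 0 0 0; -1 0 0 0 0'
python3 go.py .5166 -.1202 .217 -.055
```

```text
time: 14.12
ee_pos: [0.5163, -0.1199, 0.2962]
tcp_rot: [1.0, -0.027, -0.001, -0.001]
ft_force: [-0.9, -0.1, 0.4]
opening: 0.0852
grip_force: 0.0
t 14.12 pos [ 0.5163 -0.1199  0.2962] tilt 0.0018 go cm [0.04 0.03 7.92] turn 0.0 open 0.0852 F [-0.85 -0.13  0.44]
```

```bash
python3 - <<'E'
from h import *
im=env.read_camera("scene")[:,:,::-1];cv2.imwrite("pics/s3.png",cv2.resize(im[110:290,220:460],(640,480)))
E
```

```text
(no output)
```

View pics/s3.png

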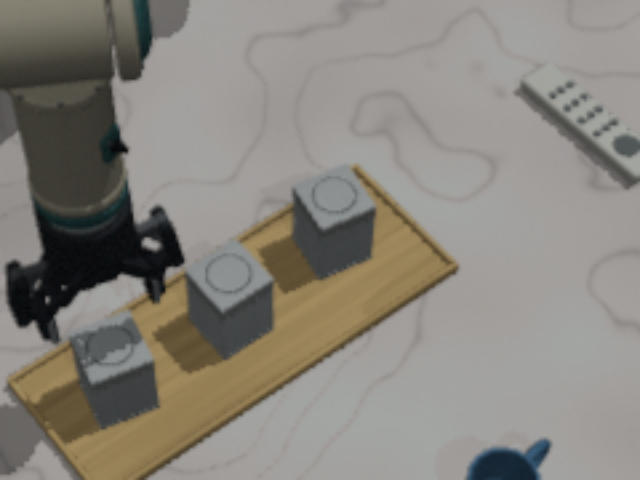

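The left tin (335,225) and middle tin (230,300) stand upright, and the gripper is over the right tin (110,370). Hefting it.

```bash
python3 -m inch '-1 0 0 1.2 0; -1 0 0 2 0; -1 0 0 2 0; -1 0 0 1.7 0; -1 0 0 1 0; -1 0 0 0 0; -1 0 0 0 0'
python3 -m inch '1 0 0 0 0; 1 0 0 0 0; 1 0 0 0 0; 1 0 0 0 0; 1 0 0 0 0; 1 0 0 0 0; 1 0 0 0 0; 1 0 0 0 0; 1 0 0 0 0'
python3 -m inch '1 0 0 -0.5 0; 1 0 0 -1 0; 1 0 0 -1 0; 1 0 0 -1 0; 1 0 0 -0.5 0; 1 0 0 0 0; 1 0 0 0 0; 1 0 0 0 0; 1 0 0 0 0; 1 0 0 0 0; 1 0 0 0 0; 1 0 0 0 0' && python3 w.py
```

```text
time: 14.75
ee_pos: [0.5167, -0.1196, 0.2177]
tcp_rot: [1.0, -0.027, -0.0, -0.0]
ft_force: [0.1, -0.1, 0.3]
opening: 0.0854
grip_force: 0.0
time: 15.5
ee_pos: [0.5173, -0.1204, 0.219]
tcp_rot: [1.0, -0.028, 0.001, 0.0]
ft_force: [0.1, 0.6, 5.4]
opening: 0.0571
grip_force: 64.9
time: 16.5
ee_pos: [0.5166, -0.1203, 0.2574]
tcp_rot: [1.0, -0.028, -0.0, -0.0]
ft_force: [0.5, 0.4, -2.2]
opening: 0.0577
grip_force: 64.2
t 16.8 F [ 0.33  0.24 -1.89] sd [0.14 0.29 0.35] grip 64.2 open 0.0575 z [ 0.5167 -0.1203  0.2577] tq [ 0.08  0.01 -0.  ]
```

The right tin is light (about 2 N against 6 N), so the middle tin is the heaviest. I'm putting the right one down and going back.

```bash
python3 -m inch '1 0 0 0.8 0; 1 0 0 1 0; 1 0 0 1 0; 1 0 0 0.6 0; 1 0 0 0.3 0; 1 0 0 0.1 0; 1 0 0 0.1 0; 1 0 0 0 0; 1 0 0 0 0'
python3 -m inch '-1 0 0 0 0; -1 0 0 0 0; -1 0 0 0 0; -1 0 0 0 0; -1 0 0 0 0; -1 0 0 0 0; -1 0 0 0 0; -1 0 0 0 0'
python3 -m inch '-1 0 0 -1 0; -1 0 0 -2.5 0; -1 0 0 -3 0; -1 0 0 -2 0; -1 0 0 0 -0.1; -1 0 0 0 -0.105; -1 0 0 0 0; -1 0 0 0 0'
python3 go.py .5017 .0077 .29 .15
```

```text
time: 17.55
ee_pos: [0.5161, -0.12, 0.2191]
tcp_rot: [1.0, -0.028, -0.001, -0.0]
ft_force: [-3.0, 1.8, 5.5]
opening: 0.0579
grip_force: 64.7
time: 18.22
ee_pos: [0.5167, -0.1203, 0.2186]
tcp_rot: [1.0, -0.028, 0.0, 0.0]
ft_force: [0.4, -0.2, 0.2]
opening: 0.0851
grip_force: 0.0
time: 18.88
ee_pos: [0.5165, -0.1202, 0.3043]
tcp_rot: [0.997, 0.074, 0.0, 0.0]
ft_force: [-0.7, 1.5, -0.6]
opening: 0.0855
grip_force: 0.0
t 18.88 pos [ 0.5165 -0.1202  0.3043] tilt 0.0006 go cm [  0.41 -12.87   1.42] turn -0.003 open 0.0855 F [-0.69  1.49 -0.63]
```

```bash
python3 -m inch '-1 0 -1.5 0 0; -1 0.1 -2.9 0 0; -1 0.1 -2.9 0 0; -1 0.1 -2.9 0.3 0; -1 0.1 -2.7 0.5 0; -1 0 0 0 0; -1 0 0 0 0; -1 0 0 0 0'
python3 go.py .5017 .0077 .218 .15
```

```text
time: 19.55
ee_pos: [0.5016, 0.0076, 0.2957]
tcp_rot: [0.997, 0.075, 0.0, 0.0]
ft_force: [0.6, -0.9, -0.4]
opening: 0.0853
grip_force: 0.0
t 19.55 pos [0.5016 0.0076 0.2957] tilt 0.0008 go cm [ 0.01 -0.01  7.77] turn -0.001 open 0.0853 F [ 0.56 -0.88 -0.43]
```

```bash
python3 -m inch '-1 0 0 1.2 0; -1 0 0 2 0; -1 0 0 2 0; -1 0 0 1.6 0; -1 0 0 1 0; -1 0 0 0 0; -1 0 0 0 0'
python3 -m inch '1 0 0 0 0; 1 0 0 0 0; 1 0 0 0 0; 1 0 0 0 0; 1 0 0 0 0; 1 0 0 0 0; 1 0 0 0 0; 1 0 0 0 0; 1 0 0 0 0'
python3 -m inch '1 0 0 -0.5 0; 1 0 0 -1 0; 1 0 0 -1.5 0; 1 0 0 -2 0; 1 0 0 -2 0; 1 0 0 -2 0; 1 0 0 -2 0; 1 0 0 -1.5 0; 1 0 0 -1 0; 1 0 0 -0.5 0; 1 0 0 0 0; 1 0 0 0 0'
python3 -m inch '1 0 0 0 0; 1 0 0 0 0; 1 0 0 0 0; 1 0 0 0 0; 1 0 0 0 0; 1 0 0 0 0'; python3 w.py
python3 - <<'E'
from h import *
im=env.read_camera("scene")[:,:,::-1];cv2.imwrite("pics/s4.png",cv2.resize(im[60:390,60:500],(800,600)))
E
```

```text
time: 20.13
ee_pos: [0.5016, 0.0068, 0.2175]
tcp_rot: [0.997, 0.074, -0.0, 0.0]
ft_force: [-0.6, 0.2, 0.2]
opening: 0.0853
grip_force: 0.0
time: 20.88
ee_pos: [0.5019, 0.0077, 0.2188]
tcp_rot: [0.997, 0.075, 0.001, 0.0]
ft_force: [-0.8, -0.7, 6.0]
opening: 0.0574
grip_force: 65.9
time: 21.88
ee_pos: [0.5008, 0.008, 0.3567]
tcp_rot: [0.997, 0.075, -0.001, -0.0]
ft_force: [-0.1, 0.3, -6.8]
opening: 0.0572
grip_force: 65.3
time: 22.38
ee_pos: [0.5013, 0.0079, 0.3575]
tcp_rot: [0.997, 0.075, -0.0, 0.0]
ft_force: [0.2, 0.6, -6.1]
opening: 0.0574
grip_force: 65.3
t 22.6833 F [ 0.07  0.43 -5.55] sd [0.34 0.36 0.7 ] grip 65.3 open 0.0574 z [0.5013 0.0079 0.3577] tq [ 0.03 -0.02  0.  ]
```

View pics/s4.png

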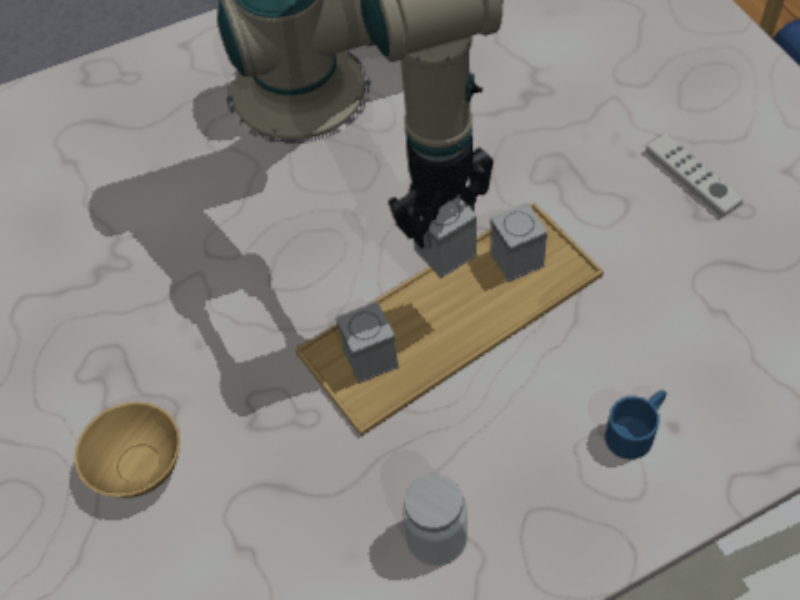

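The middle tin is held upright in the air at (447,237). The other two stand on the tray at (518,245) and (367,345), and the bystanders are where they were.

```bash
python3 -c "
from cell import env
print(env.finish_job())"
```

```text
the job is handed in; nothing more can be done
None
```

I hefted all three tins from left to right and handed the job in holding the middle one, the heaviest, still and upright about 14 cm above the tray. It pulled about 6 N against 2 to 3 N for the others, which are back standing on the tray, and the jar, cup, bowl and remote were not disturbed.

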